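# Sort the keyed pulleys into the parts tray

### The job

Gather the four pulleys that have a keyway (the dark notch in the coloured bushing) into the parts tray, each standing upright in the middle of the pad of its own colour. Set them down without dropping them, let go of them all, and leave the two plain look-alikes without a keyway where they stand.

Things in the scene. Friction and masses are not known exactly. Their poses are not given: they have to be found in the camera images.
- keyed_red: The red KEYED pulley, upright: aluminium rim 56 mm in diameter, 40 mm tall; round its dark blind 20 mm bore a red bushing, 46 mm in diameter, broken by a keyway: a dark notch about 14 mm wide from bore to rim (a coloured C from above). Loose, 130 to 250 g, at the start 35 mm or more clear of all else. Origin at the centre of its underside, z up along its axis, x towards the keyway.
- keyed_blue: The blue KEYED pulley, upright: aluminium rim 56 mm in diameter, 40 mm tall; round its dark blind 20 mm bore a blue bushing, 46 mm in diameter, broken by a keyway: a dark notch about 14 mm wide from bore to rim (a coloured C from above). Loose, 130 to 250 g, at the start 35 mm or more clear of all else. Origin at the centre of its underside, z up along its axis, x towards the keyway.
- keyed_yellow: The yellow KEYED pulley, upright: aluminium rim 56 mm in diameter, 40 mm tall; round its dark blind 20 mm bore a yellow bushing, 46 mm in diameter, broken by a keyway: a dark notch about 14 mm wide from bore to rim (a coloured C from above). Loose, 130 to 250 g, at the start 35 mm or more clear of all else. Origin at the centre of its underside, z up along its axis, x towards the keyway.
- keyed_green: The green KEYED pulley, upright: aluminium rim 56 mm in diameter, 40 mm tall; round its dark blind 20 mm bore a green bushing, 46 mm in diameter, broken by a keyway: a dark notch about 14 mm wide from bore to rim (a coloured C from above). Loose, 130 to 250 g, at the start 35 mm or more clear of all else. Origin at the centre of its underside, z up along its axis, x towards the keyway.
- plain_red: The look-alike red PLAIN pulley: same size, rim and red bushing as the keyed one, but the bushing is an unbroken ring with no keyway. Does not belong in the tray; stays where it stands. Origin at the centre of its underside, z up along its axis.
- plain_blue: The look-alike blue PLAIN pulley: same size, rim and blue bushing as the keyed one, but the bushing is an unbroken ring with no keyway. Does not belong in the tray; stays where it stands. Origin at the centre of its underside, z up along its axis.
- pad_red: The red square pad, 84 x 84 mm, 2 mm thick, that lines one of the four compartments of the grey tray. Fixed in the tray. Origin at the centre of its underside (3 mm above the bench), x and y along its sides, z up; a pulley standing on it has its underside 5 mm above the bench. The tray is 220 mm square, fixed to the bench, its compartments 2 by 2 at 105 mm between centres; its outer walls are 10 mm high and the dividers 7 mm high above the bench, both 4 mm thick.
- pad_blue: The blue square pad, 84 x 84 mm, 2 mm thick, that lines one of the four compartments of the grey tray. Fixed in the tray. Origin at the centre of its underside (3 mm above the bench), x and y along its sides, z up; a pulley standing on it has its underside 5 mm above the bench. The tray is 220 mm square, fixed to the bench, its compartments 2 by 2 at 105 mm between centres; its outer walls are 10 mm high and the dividers 7 mm high above the bench, both 4 mm thick.
- pad_yellow: The yellow square pad, 84 x 84 mm, 2 mm thick, that lines one of the four compartments of the grey tray. Fixed in the tray. Origin at the centre of its underside (3 mm above the bench), x and y along its sides, z up; a pulley standing on it has its underside 5 mm above the bench. The tray is 220 mm square, fixed to the bench, its compartments 2 by 2 at 105 mm between centres; its outer walls are 10 mm high and the dividers 7 mm high above the bench, both 4 mm thick.
- pad_green: The green square pad, 84 x 84 mm, 2 mm thick, that lines one of the four compartments of the grey tray. Fixed in the tray. Origin at the centre of its underside (3 mm above the bench), x and y along its sides, z up; a pulley standing on it has its underside 5 mm above the bench. The tray is 220 mm square, fixed to the bench, its compartments 2 by 2 at 105 mm between centres; its outer walls are 10 mm high and the dividers 7 mm high above the bench, both 4 mm thick.

How it is judged:
At the end, for the whole second after the job is handed in: Each keyed pulley stands upright (within 0.12 rad) and at rest on the pad of its own colour, its axis within 15 mm of the pad's centre and its underside on the pad (less than 4 mm above its top); each plain pulley is within 20 mm of where it started (horizontal distance between keyed_red and pad_red below 0.015 m and z of keyed_red in the frame of pad_red below 0.006 m and angle between each of keyed_red, keyed_blue, keyed_yellow, keyed_green's own z axis and vertical below 0.12 rad and linear speed of each of keyed_red, keyed_blue, keyed_yellow, keyed_green below 0.02 m/s and horizontal distance between keyed_blue and pad_blue below 0.015 m and z of keyed_blue in the frame of pad_blue below 0.006 m and horizontal distance between keyed_yellow and pad_yellow below 0.015 m and z of keyed_yellow in the frame of pad_yellow below 0.006 m and horizontal distance between keyed_green and pad_green below 0.015 m and z of keyed_green in the frame of pad_green below 0.006 m and distance of each of plain_red, plain_blue from where it was at the start of the episode below 0.02 m); the robot touches nothing.
It fails at once if a plain look-alike is moved more than 20 mm from where it stood (distance of any of plain_red, plain_blue from where it was at the start of the episode above 0.02 m).
It fails at once if a keyed pulley is dropped or thrown (moves faster than 0.6 m/s, a fall of about 18 mm, while not held) ((contact force between keyed_red and the fingers below 0.05 N and linear speed of keyed_red above 0.6 m/s) or (contact force between keyed_blue and the fingers below 0.05 N and linear speed of keyed_blue above 0.6 m/s) or (contact force between keyed_yellow and the fingers below 0.05 N and linear speed of keyed_yellow above 0.6 m/s) or (contact force between keyed_green and the fingers below 0.05 N and linear speed of keyed_green above 0.6 m/s)).
It also fails if it takes over 106 s, if anything falls off the work surface, if the arm or the gripper's body presses on something with over 40 N, if the wrist force passes 120 N, or if a joint passes its speed limit or range.

### The arm

A 7-joint arm with a two-finger parallel gripper is mounted at the origin on the work surface. World frame = base frame: x ahead of the robot, y to its left, z up, the work surface at z = 0. Lengths are in m, angles in rad, forces in N, time in s.
With the tool pointing down it reaches from about 0.35 to 0.9 m from the base axis. Payload 8.1 kg.
Tool frame: the origin (TCP) lies midway between the tips of the shut fingers; the grasp point (between the pads) lies arm.grip_point_offset behind it (arm.grip_point_offset is the distance from the TCP to the grasp point, in m); y points along the fingers, z is the direction in which the jaws open and shut, and the axes are right-handed (so a half turn about y gives the same grasp; the last joint's range is limited). The gripper opens to 92 mm and grips with 3 to 60 N. Pads are 19 mm wide; open, the fingers measure 130 mm over their backs; the gripper's body (75 mm by 190 mm) begins 47 mm behind the grasp point.
Start: joints at [-0.103, 0.434, 0.025, 1.573, -0.012, 1.134, -0.075], TCP at [0.625, -0, 0.193] pointing down, gripper open.
Joint ranges: [-2.62, 2.62], [-0.44, 2.09], [-1.27, 1.32], [0.08, 2.57], [-1.32, 4.46], [0.12, 2], [-2.74, 2.74]. Speed limits (rad/s): [2.22, 2.22, 3.01, 3.01, 3.14, 3.14, 3.14].

### API

Orientations are given as a rotation vector (axis times angle).
In Python, from cell import arm, get_image, camera_info gives the robot as it stands.
- The arm moves only by the tool carry_out, never from a script. Its argument "steps" is one flat list of numbers, 5 for each row, row after row: the opening, from 0 (shut) to 1 (fully open), then the shift along the world's x, y, z in units of 0.1 m (1.0 is 0.1 m), then the turn about the world's z in units of 45 degrees (1.0 is 45 degrees). In form: [hand, dx, dy, dz, spin, hand, dx, dy, dz, spin, ...]. A call has 1 to 12 rows; each row is the pose to reach, as a shift and turn from the pose commanded when the call began; what a row does not reach only later rows make up. A row lasts 1/10 s, in which the tool goes at most 50 mm and 8.59 degrees, less where a joint would pass 70% of its speed; a pose out of reach is approached as far as the arm can. A call with a number of a shift or a turn outside -1 to 1 is refused whole. A call with a gripper value outside its range is refused whole. The fingers move at their own pace and stop on an object; "grip_force" is the grip in N (left out, the last holds). Time passes only in rows, so rows that repeat a pose let the fingers close. It gives the time, the measured TCP pose, the force and the opening at its end, in the units of the state.
- arm.observe(): the state, without advancing time (a new reading comes with each control period).
- get_image(name): name is "scene" or "side" or "wrist"; returns (picture, depth): 384x512x3 uint8, red, green, blue; 384x512 float32, m along the optical axis (not along the pixel's ray), 0 where there is no reading.
- camera_info(name): a dict with "fovy" (degrees; the focal length in pixels is half the picture's height over the tangent of half this angle, whatever the lens; pixels are square), "cx", "cy" (the principal point, pixels), "R" (3x3) and "t" (3): a world point X has camera coordinates R X + t; the wrist camera has in their place "tool_from_camera" (4x4, takes a point from camera to tool coordinates, whose origin is the TCP and whose axes are the tool frame's). Camera axes: x right, y down, z forward; pixel columns grow to the right and rows downward; lengths in m; the calibration is good to about 2 mm. The wrist camera is an equidistant fisheye: a pixel r from the principal point sees the ray r / f radians off the axis. A picture is of the moment at which its call begins: read the wrist's pose just before it. camera_info takes no time and is no camera call.
- arm.sign_off(): hands the job in, once; it reports no verdict.
The state is a dict: "clock": time; "joints": joint angles; "dq": joint speeds; "joint_efforts": joint torques, N m; "position": TCP position; "ee_rot": TCP orientation; "force": force on the tool from outside, world axes, zero at the start; "ft_torque": the same for the moment, N m; "width": opening from 0.0 (shut) to 1.0 (fully open).
Only numpy, scipy, OpenCV 4.12 (cv2) and the standard library are available. Lean on these libraries where they do the work, as an engineer would, in place of code of your own. Each camera call takes 0.05 s, during which the arm holds its last target. There are 200 camera calls.

## Working session

There is one attempt and no reset: what is moved stays moved. The work goes in short steps, Python scripts to look and compute and a tool call to move; the robot and the scene stay as the last step left them, time stands still between calls to the robot, and variables do not carry over. Pictures are saved under pics/ and viewed, about 12 in all and at most 16, crops included, and the job is handed in when it is done.

Besides the shell and the picture viewer there is one more tool, called after ">>>" by a JSON object that holds its "method" and its "body", one argument or row to a line. carry_out: Moves the arm, as the interface text tells. Shifts and turns lie within -1 to 1; 1 stands for 0.1 m of shift or 45 degrees of turn. Its arguments: {"type":"object","properties":{"steps":{"type":"array","items":{"type":"number"}},"grip_force":{"type":"number"}},"required":["steps"]}

```bash
mkdir -p pics; ls; python3 - <<'E'
from cell import arm, get_image, camera_info
import cv2, numpy as np
print(arm.observe()); print(arm.grip_point_offset)
for n in ("scene","side","wrist"):
    p,d=get_image(n); c=camera_info(n); print(n,c)
    cv2.imwrite(f"pics/{n}0.png",p[:,:,::-1]); np.savez(f"{n}0.npz",p=p,d=d)
a=[cv2.imread(f"pics/{n}0.png") for n in ("scene","wrist")]
cv2.imwrite("pics/a0.png",cv2.resize(np.vstack(a),None,fx=.78,fy=.78))
E
```

```text
pics
{'clock': 0.0, 'joints': array([-0.10258893,  0.43523704,  0.02497755,  1.57414117, -0.01159845,
        1.13399093, -0.07512696]), 'dq': array([ 8.75526783e-04, -2.85093245e-04,  2.13013069e-05,  1.80363903e-03,
       -9.09437547e-04,  9.80102802e-05,  5.41552761e-04]), 'joint_efforts': array([ 3.89017032e-04, -6.67853522e+01,  9.84863900e-01, -3.14464223e+01,
       -6.05165795e-02,  4.27553023e-02,  1.12382318e-04]), 'position': array([ 6.24410664e-01, -7.46632796e-05,  1.92419298e-01]), 'ee_rot': array([-1.21045423,  1.21040664, -1.20862474]), 'force': array([-0.16582548,  0.79597126, -0.15559216]), 'ft_torque': array([-0.00154487, -0.01055681, -0.01659728]), 'width': 1.0010694447167543}
0.0188
scene {'fovy': 42.33167905168339, 'cx': 256.1061940827794, 'cy': 178.64796706724223, 'R': array([[-0.86165863,  0.50733413,  0.01250987],
       [ 0.34049932,  0.59623267, -0.72702601],
       [-0.3763039 , -0.62218863, -0.68649594]]), 't': array([ 0.44748896, -0.16854007,  1.49178252])}
side {'fovy': 50.883673311769684, 'cx': 250.70826253469494, 'cy': 190.63936889591596, 'R': array([[-0.85851204, -0.51253962,  0.01613129],
       [-0.32315395,  0.51632718, -0.79308118],
       [ 0.3981565 , -0.68608263, -0.60890231]]), 't': array([0.49104163, 0.18386453, 0.81093799])}
wrist {'fovy': 65.70646984690485, 'cx': 255.6330463176966, 'cy': 190.90989065738015, 'tool_from_camera': array([[ 1.02692455e-03,  9.69836918e-01,  2.43752535e-01,
        -6.53651703e-02],
       [ 9.69396922e-04, -2.43753514e-01,  9.69836731e-01,
        -1.91544066e-01],
       [ 9.99999003e-01, -7.59656187e-04, -1.19047339e-03,
         1.63077097e-04],
       [ 0.00000000e+00,  0.00000000e+00,  0.00000000e+00,
         1.00000000e+00]])}
```

View pics/scene0.png

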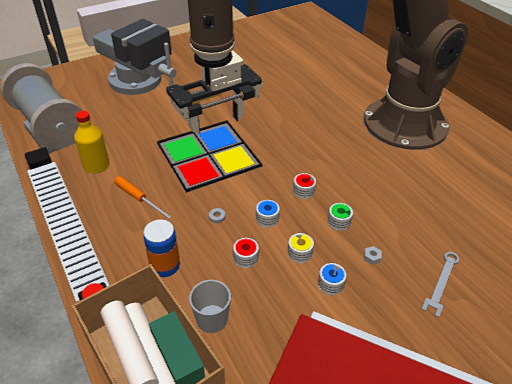

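View pics/wrist0.png

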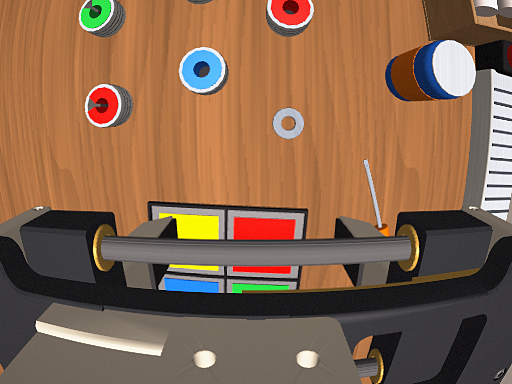

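Scene view: the red at (305,183), green (340,215), yellow (301,245) and blue (332,276) show notches. The blue at (267,211) and red at (246,250) are plain rings. The tray is at about (210,155). The wrist view agrees: keyed red at (107,105), plain blue at (203,70). Next I'll measure positions.

```bash
cat > h.py <<'E'
import numpy as np, cv2
from scipy.spatial.transform import Rotation as Ro
from cell import arm, get_image, camera_info
HUE={'red':None,'yellow':(22,35),'green':(45,80),'blue':(95,125)}
def rays(name,uv,pose=None):
    c=camera_info(name); f=192/np.tan(np.radians(c['fovy']/2))
    q=(np.asarray(uv,float)-[c['cx'],c['cy']])/f
    if name=='wrist':
        th=np.linalg.norm(q,axis=1,keepdims=True)
        d=np.hstack([q*np.sinc(th/np.pi),np.cos(th)])
        T=c['tool_from_camera']; R=Ro.from_rotvec(pose[1]).as_matrix()
        return pose[0]+R@T[:3,3], d@(R@T[:3,:3]).T
    d=np.hstack([q,np.ones((len(q),1))])
    return -c['R'].T@c['t'], d@c['R']
def onplane(name,uv,z,pose=None):
    o,d=rays(name,uv,pose); return (o+d*((z-o[2])/d[:,2])[:,None])[:,:2]
def blobs(name,p,z,pose=None,amin=60):
    h=cv2.cvtColor(p,cv2.COLOR_RGB2HSV); out=[]
    for k,r in HUE.items():
        H,S,V=cv2.split(h)
        m=((H<8)|(H>172)) if r is None else (H>=r[0])&(H<=r[1])
        m=(m&(S>130)&(V>90)).astype(np.uint8)
        cs,_=cv2.findContours(m,cv2.RETR_EXTERNAL,cv2.CHAIN_APPROX_NONE)
        for c in cs:
            if cv2.contourArea(c)<amin: continue
            w=onplane(name,c[:,0],z,pose).astype(np.float32)
            (x,y),rad=cv2.minEnclosingCircle(w)
            rc=cv2.minAreaRect(w)
            out.append((k,c[:,0].mean(0).round(),(round(x,4),round(y,4)),round(rad,4),np.round(rc[0],4),np.round(rc[1],3),round(rc[2],1)))
    return out
E
python3 - <<'E'
from h import *
s=arm.observe(); pose=(s['position'],s['ee_rot']); print(Ro.from_rotvec(pose[1]).as_matrix().round(3))
for n in ("scene","side","wrist"):
    p=np.load(f"{n}0.npz")['p']
    for z in (.04,.005):
        print(n,z)
        for b in blobs(n,p,z,pose):
            if z==.04 and .018<b[3]<.028: print(*b[:4])
            if z==.005 and .045<b[3]<.07 : print(b[0],b[1],*b[4:])
E
```

```text
[[-0.    -0.001  1.   ]
 [-1.    -0.    -0.   ]
 [ 0.    -1.    -0.001]]
scene 0.04
red [ 91. 290.] (0.9905, 0.1473) 0.0216
red [246. 247.] (0.6657, 0.2012) 0.0237
red [305. 180.] (0.4318, 0.0902) 0.0235
yellow [300. 242.] (0.5525, 0.251) 0.0236
green [341. 211.] (0.4174, 0.2194) 0.023
blue [333. 274.] (0.542, 0.3538) 0.0235
blue [267. 207.] (0.562, 0.1247) 0.0235
scene 0.005
red [198. 171.] [ 0.6345 -0.1095] [0.086 0.085] 87.7
yellow [233. 159.] [ 0.5299 -0.1048] [0.086 0.085] 87.1
green [183. 148.] [ 0.6298 -0.2143] [0.085 0.084] 87.4
blue [218. 138.] [ 0.5248 -0.2093] [0.086 0.085] 87.4
side 0.04
red [285. 218.] (0.4303, 0.0897) 0.0235
red [171. 209.] (0.6638, 0.201) 0.0234
yellow [198. 241.] (0.551, 0.2501) 0.0234
green [262. 257.] (0.4153, 0.2187) 0.0228
blue [169. 276.] (0.54, 0.3532) 0.023
blue [228. 206.] (0.5605, 0.124) 0.023
blue [138. 187.] (0.785, 0.1772) 0.0214
side 0.005
red [252. 162.] [ 0.6324 -0.1093] [0.086 0.085] 87.4
yellow [284. 174.] [ 0.5287 -0.1043] [0.086 0.083] 87.1
green [271. 146.] [ 0.6276 -0.214 ] [0.086 0.084] 87.2
blue [302. 157.] [ 0.5233 -0.2089] [0.086 0.083] 87.1
blue [134. 156.] [0.9313 0.0434] [0.074 0.084] 45.9
wrist 0.04
red [103. 105.] (0.431, 0.0901) 0.0235
red [289.   9.] (0.6651, 0.2005) 0.0233
green [95. 12.] (0.4164, 0.2187) 0.0235
blue [201.  69.] (0.5616, 0.1241) 0.0235
wrist 0.005
yellow [190. 224.] [ 0.5302 -0.081 ] [0.037 0.084] 87.4
```

View pics/side0.png

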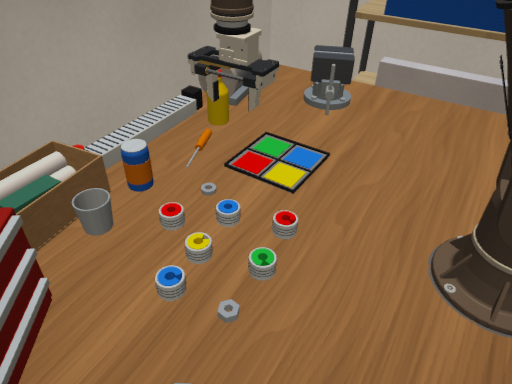

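Three cameras agree to about 2 mm:

| Part | x, y (m) |
|---|---|
| Keyed red | (.431, .090) |
| Keyed green | (.416, .219) |
| Keyed yellow | (.552, .2505) |
| Keyed blue | (.541, .3535) |
| Pad red | (.6335, -.1095) |
| Pad yellow | (.529, -.1045) |
| Pad green | (.6285, -.214) |
| Pad blue | (.524, -.209) |

I'll start with keyed red.

>>> {"method": "carry_out", "body": {
  "steps": [1, -0.2, 0.1, -0.1, 0, 1, -0.4, 0.2, -0.2, 0, 1, -0.6, 0.3, -0.3, 0, 1, -0.8, 0.4, -0.4, 0, 1, -0.97, 0.45, -0.45, 0, 1, -0.97, 0.45, -0.45, 0],
  "grip_force": 30
}}

```text
clock: 0.75
position: [0.5253, 0.0458, 0.1474]
ee_rot: [-1.212, 1.21, -1.206]
force: [-0.0, 0.3, 0.5]
width: 1.0
```

>>> {"method": "carry_out", "body": {
  "steps": [1, -0.2, 0.1, -0.1, 0, 1, -0.4, 0.2, -0.2, 0, 1, -0.6, 0.3, -0.3, 0, 1, -0.8, 0.4, -0.4, 0, 1, -0.97, 0.45, -0.45, 0, 1, -0.97, 0.45, -0.45, 0, 1, -0.97, 0.45, -0.45, 0]
}}

```text
clock: 1.45
position: [0.4323, 0.0898, 0.1037]
ee_rot: [-1.208, 1.208, -1.21]
force: [1.0, 0.1, 0.4]
width: 0.999
```

>>> {"method": "carry_out", "body": {
  "steps": [1, 0, 0, -0.2, 0, 1, 0, 0, -0.4, 0, 1, 0, 0, -0.6, 0, 1, 0, 0, -0.8, 0, 1, 0, 0, -0.92, 0, 1, 0, 0, -0.92, 0, 0, 0, 0, -0.92, 0, 0, 0, 0, -0.92, 0, 0, 0, 0, -0.92, 0, 0, 0, 0, -0.92, 0, 0, 0, 0, -0.92, 0, 0, 0, 0, -0.92, 0]
}}

```text
clock: 2.65
position: [0.4311, 0.09, 0.0114]
ee_rot: [-1.209, 1.209, -1.209]
force: [-0.4, 0.5, 0.2]
width: 0.528
```

>>> {"method": "carry_out", "body": {
  "steps": [0, 0, 0, 0, 0, 0, 0, 0, 0, 0, 0, 0, 0, 0, 0]
}}

```text
clock: 2.95
position: [0.431, 0.09, 0.0112]
ee_rot: [-1.209, 1.209, -1.209]
force: [0.1, -0.2, -0.6]
width: 0.269
```

The opening is below 56 mm, which doesn't fit a grasp on the rim. I'll look before going on.

```bash
cat >> h.py <<'E'
def look(names,tag):
    s=arm.observe(); pose=(s['position'],s['ee_rot']); ims=[]
    for n in names:
        p,_=get_image(n); ims.append(p)
        for z in (.04,.045,.005):
            for b in blobs(n,p,z,pose):
                if z>.03 and .018<b[3]<.028: print(n,z,*b[:4])
                if z==.005 and .045<b[3]<.066 and n!='wrist': print(n,'pad',b[0],*b[4:])
    im=np.hstack(ims)[:,:,::-1]
    cv2.imwrite(f"pics/{tag}.png",cv2.resize(im,None,fx=min(1,800/im.shape[1]),fy=min(1,800/im.shape[1]),interpolation=cv2.INTER_AREA))
    print(s['clock'],s['width'],s['position'],s['force'])
E
python3 -c "
from h import *
look(['scene','side'],'p1')"
```

```text
scene 0.04 red [ 91. 290.] (0.99, 0.149) 0.0219
scene 0.04 red [246. 247.] (0.6657, 0.2012) 0.0237
scene 0.04 red [305. 181.] (0.4319, 0.0906) 0.0231
scene 0.04 yellow [300. 242.] (0.5525, 0.251) 0.0236
scene 0.04 green [341. 211.] (0.4174, 0.2194) 0.023
scene 0.04 blue [333. 274.] (0.542, 0.3538) 0.0235
scene 0.04 blue [267. 207.] (0.562, 0.1248) 0.0235
scene 0.045 red [ 91. 290.] (0.9901, 0.1528) 0.0218
scene 0.045 red [246. 247.] (0.6677, 0.2047) 0.0236
scene 0.045 red [305. 181.] (0.4353, 0.0948) 0.023
scene 0.045 yellow [300. 242.] (0.5552, 0.2542) 0.0235
scene 0.045 green [341. 211.] (0.4208, 0.2228) 0.0228
scene 0.045 blue [333. 274.] (0.5447, 0.3564) 0.0233
scene 0.045 blue [267. 207.] (0.5646, 0.1288) 0.0233
scene pad red [ 0.6345 -0.1095] [0.086 0.085] 87.7
scene pad yellow [ 0.5299 -0.1048] [0.086 0.085] 87.1
scene pad green [ 0.6298 -0.2143] [0.085 0.084] 87.4
scene pad blue [ 0.5248 -0.2092] [0.086 0.085] 87.1
side 0.04 red [285. 218.] (0.4304, 0.0893) 0.0232
side 0.04 red [171. 209.] (0.6638, 0.201) 0.0234
side 0.04 yellow [198. 241.] (0.551, 0.2501) 0.0234
side 0.04 green [262. 257.] (0.4153, 0.2187) 0.0228
side 0.04 blue [169. 276.] (0.54, 0.3532) 0.023
side 0.04 blue [228. 206.] (0.5605, 0.124) 0.023
side 0.04 blue [139. 187.] (0.7866, 0.1742) 0.025
side 0.045 red [285. 218.] (0.4281, 0.0946) 0.023
side 0.045 red [171. 209.] (0.6595, 0.2054) 0.0232
side 0.045 yellow [198. 241.] (0.5476, 0.2541) 0.0232
side 0.045 green [262. 257.] (0.4131, 0.2228) 0.0226
side 0.045 blue [169. 276.] (0.5368, 0.3562) 0.0228
side 0.045 blue [228. 206.] (0.5571, 0.129) 0.0228
side 0.045 blue [139. 187.] (0.7813, 0.1787) 0.0248
side pad red [ 0.6532 -0.1103] [0.086 0.043] 86.2
side pad green [ 0.651  -0.2013] [0.057 0.103] 31.4
side pad blue [0.9313 0.0434] [0.074 0.084] 45.9
2.95 0.2688063731408804 [0.43101774 0.08997488 0.01124786] [ 0.11518081 -0.24454021 -0.55144252]
```

View pics/p1.png

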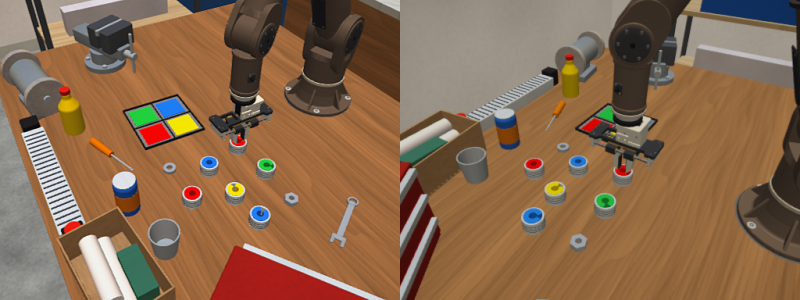

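Pulley is still in place, with the fingers at (238,130) in the scene half and (622,165) in the side half. I need a closer crop.

```bash
python3 - <<'E'
from h import *
a=get_image('side')[0][150:270,220:350,::-1]; b=get_image('scene')[0][120:240,240:370,::-1]
cv2.imwrite('pics/c1.png',cv2.resize(np.hstack([b,a]),None,fx=3,fy=3,interpolation=cv2.INTER_CUBIC))
s=arm.observe();print(s['clock'],s['width'],s['position'],s['force'])
E
```

```text
3.15 0.09253498341131498 [0.43099124 0.08997146 0.01120113] [ 0.54876366 -0.42981095  1.15434751]
```

View pics/c1.png

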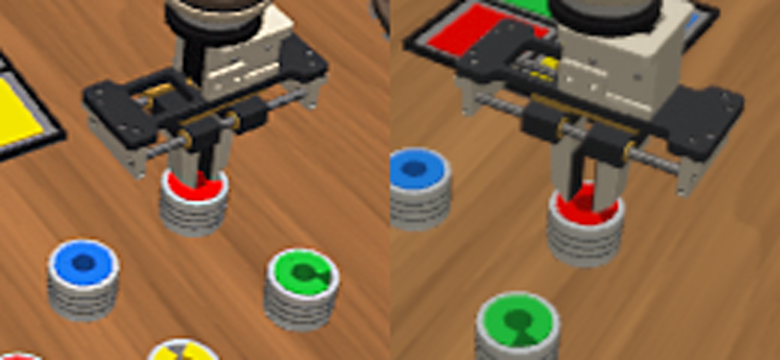

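The fingers (left half, at about (185–215,180)) appear over the bushing rather than round the rim, and they're still closing without force. I'll check the real tip height with the depth image.

```bash
python3 - <<'E'
from h import *
ims=[]
for n,(r0,r1,c0,c1) in (('scene',(120,240,240,370)),('side',(150,270,220,350))):
    p,d=get_image(n)
    v,u=np.mgrid[0:384,0:512]; uv=np.stack([u.ravel(),v.ravel()],1)
    o,r=rays(n,uv); X=(o+r*d.reshape(-1,1)).reshape(384,512,3)
    sel=(abs(X[...,0]-.431)<.07)&(abs(X[...,1]-.09)<.025)&(X[...,2]>.005)&(d>0)
    hs=cv2.cvtColor(p,cv2.COLOR_RGB2HSV)
    h,_=np.histogram(X[...,2][sel],np.arange(0,.14,.01)); print(n,h)
    for zz in np.arange(.03,.11,.01):
        q=sel&(abs(X[...,2]-zz)<.005)&(hs[...,1]<90)
        if q.sum(): print(round(zz,3),q.sum(),X[q][:,:2].min(0).round(3),X[q][:,:2].max(0).round(3))
    k=p[r0:r1,c0:c1,::-1]; ims.append(k)
ims.append(cv2.resize(get_image('wrist')[0][:,:,::-1],(160,120)))
cv2.imwrite('pics/c2.png',cv2.resize(np.hstack(ims[:2]),None,fx=3,fy=3,interpolation=cv2.INTER_CUBIC))
w=get_image('wrist')[0]; cv2.imwrite('pics/w2.png',w[:,:,::-1])
s=arm.observe();print(s['clock'],s['width'],s['position'],s['force'])
E
```

```text
scene [ 18  45  42 125  76  35  55  56  34  13   4  18  42 113]
0.03 36 [0.409 0.081] [0.46  0.115]
0.04 64 [0.404 0.069] [0.46  0.114]
0.05 14 [0.417 0.094] [0.446 0.105]
0.06 47 [0.413 0.084] [0.454 0.103]
0.07 50 [0.41  0.083] [0.454 0.103]
0.08 45 [0.408 0.083] [0.454 0.104]
0.09 24 [0.408 0.091] [0.455 0.105]
0.1 5 [0.412 0.101] [0.455 0.103]
side [ 25  61  82 202  52  48  69  76  70  22   9  15  47 114]
0.03 61 [0.402 0.077] [0.45  0.115]
0.04 81 [0.403 0.065] [0.457 0.114]
0.05 25 [0.419 0.091] [0.447 0.102]
0.06 67 [0.412 0.081] [0.45  0.102]
0.07 69 [0.411 0.079] [0.45  0.102]
0.08 73 [0.41  0.081] [0.451 0.103]
0.09 52 [0.41  0.085] [0.451 0.103]
0.1 9 [0.399 0.077] [0.444 0.102]
3.35 0.005421578202218733 [0.43100326 0.08998422 0.01123139] [-0.44733252 -0.5626925  -0.00267689]
```

View pics/w2.png

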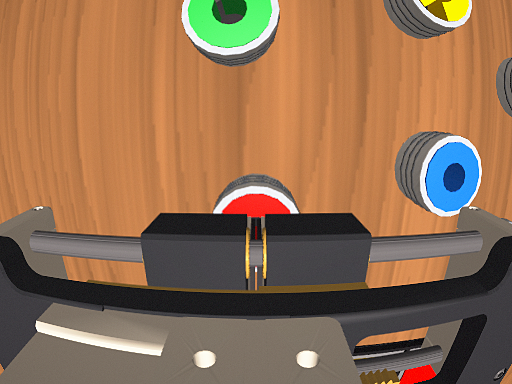

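View pics/c2.png

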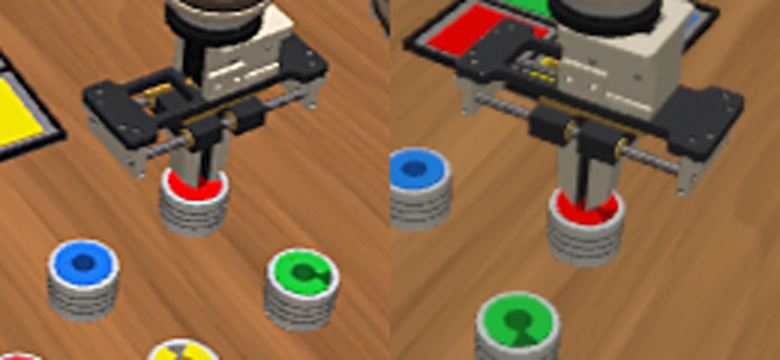

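The fingers shut completely with the pulley unmoved. To find the real tip height, I'll use the initial saved depth images, where the open fingers hang free with TCP z = 0.192.

```bash
python3 - <<'E'
from h import *
for n in ('scene','side'):
    d=np.load(f'{n}0.npz')['d']
    v,u=np.mgrid[0:384,0:512]; uv=np.stack([u.ravel(),v.ravel()],1)
    o,r=rays(n,uv); X=(o+r*d.reshape(-1,1))
    s=X[(abs(X[:,0]-.6244)<.09)&(abs(X[:,1])<.06)&(X[:,2]>.06)&(d.ravel()>0)]
    for z in np.arange(.16,.34,.01):
        q=s[abs(s[:,2]-z)<.005]
        if len(q): print(n,round(z,3),len(q),q[:,:2].min(0).round(3),q[:,:2].max(0).round(3))
E
```

```text
scene 0.22 1 [ 0.576 -0.012] [ 0.576 -0.012]
scene 0.23 32 [ 0.568 -0.008] [0.68  0.015]
scene 0.24 69 [ 0.563 -0.01 ] [0.688 0.016]
scene 0.25 82 [ 0.56 -0.01] [0.688 0.015]
scene 0.26 85 [ 0.56  -0.009] [0.689 0.015]
scene 0.27 86 [ 0.561 -0.007] [0.69  0.016]
scene 0.28 34 [ 0.561 -0.002] [0.691 0.014]
scene 0.29 35 [ 0.538 -0.031] [0.712 0.037]
scene 0.3 216 [ 0.537 -0.034] [0.712 0.041]
scene 0.31 385 [ 0.537 -0.029] [0.713 0.04 ]
scene 0.32 251 [ 0.535 -0.03 ] [0.714 0.04 ]
scene 0.33 770 [ 0.535 -0.038] [0.714 0.04 ]
side 0.22 3 [0.579 0.004] [0.674 0.007]
side 0.23 42 [ 0.567 -0.011] [0.679 0.013]
side 0.24 88 [ 0.561 -0.013] [0.685 0.013]
side 0.25 94 [ 0.56  -0.012] [0.687 0.012]
side 0.26 100 [ 0.559 -0.01 ] [0.687 0.013]
side 0.27 101 [ 0.558 -0.011] [0.69  0.012]
side 0.28 77 [ 0.56  -0.012] [0.689 0.013]
side 0.29 60 [ 0.537 -0.037] [0.709 0.036]
side 0.3 291 [ 0.536 -0.038] [0.711 0.038]
side 0.31 380 [ 0.537 -0.035] [0.714 0.039]
side 0.32 210 [ 0.535 -0.034] [0.714 0.039]
side 0.33 741 [ 0.534 -0.037] [0.714 0.039]
```

Depth shows the real fingertips about 31 mm higher than the reported TCP: tips at z≈0.223 when the reading was 0.192, and the gripper body is offset the same amount. Laterally they're true. So the fingers closed just above the 40 mm pulley. I'll plan for tip z ≈ reported z + 0.031, so a grasp with tips at 0.013 needs a reported z of about −0.018. Raise, open, descend.

>>> {"method": "carry_out", "body": {
  "steps": [0, 0, 0, 0.2, 0, 1, 0, 0, 0.4, 0, 1, 0, 0, 0.4, 0, 1, 0, 0, 0.4, 0, 1, 0, 0, 0.4, 0, 1, 0, 0, 0.4, 0, 1, 0, 0, 0.4, 0, 1, 0, 0, 0.4, 0, 1, 0, 0, 0.4, 0, 1, 0, 0, 0.4, 0, 1, 0, 0, 0.4, 0, 1, 0, 0, 0.4, 0]
}}

```text
clock: 4.55
position: [0.4311, 0.09, 0.0513]
ee_rot: [-1.209, 1.209, -1.209]
force: [-0.0, -0.0, 0.2]
width: 0.913
```

>>> {"method": "carry_out", "body": {
  "steps": [1, 0, 0, 0, 0, 1, 0, 0, 0, 0, 1, 0, 0, 0, 0]
}}

```text
clock: 4.85
position: [0.431, 0.09, 0.0513]
ee_rot: [-1.209, 1.209, -1.209]
force: [0.3, -0.2, -0.5]
width: 0.998
```

>>> {"method": "carry_out", "body": {
  "steps": [1, 0, 0, -0.2, 0, 1, 0, 0, -0.4, 0, 1, 0, 0, -0.55, 0, 1, 0, 0, -0.65, 0, 1, 0, 0, -0.7, 0, 1, 0, 0, -0.7, 0]
}}

```text
clock: 5.45
position: [0.4308, 0.0899, -0.0191]
ee_rot: [-1.21, 1.21, -1.209]
force: [-0.4, -0.1, 0.3]
width: 1.001
```

>>> {"method": "carry_out", "body": {
  "steps": [0.5, 0, 0, 0, 0, 0, 0, 0, 0, 0, 0, 0, 0, 0, 0, 0, 0, 0, 0, 0, 0, 0, 0, 0, 0, 0, 0, 0, 0, 0, 0, 0, 0, 0, 0, 0, 0, 0, 0, 0]
}}

```text
clock: 6.25
position: [0.4312, 0.09, -0.0186]
ee_rot: [-1.209, 1.209, -1.209]
force: [0.0, -0.3, 5.5]
width: 0.606
```

Width 0.606 is 56 mm, so the rim is gripped. Lift and carry to the red pad.

>>> {"method": "carry_out", "body": {
  "steps": [0, 0, 0, 0.1, 0, 0, 0, 0, 0.25, 0, 0, 0, 0, 0.45, 0, 0, 0, 0, 0.65, 0, 0, 0.1, -0.1, 0.85, 0, 0, 0.3, -0.3, 0.9, 0]
}}

```text
clock: 6.85
position: [0.4611, 0.0614, 0.0736]
ee_rot: [-1.208, 1.206, -1.207]
force: [1.0, 0.6, -1.3]
width: 0.608
```

>>> {"method": "carry_out", "body": {
  "steps": [0, 0.2, -0.2, 0, 0, 0, 0.4, -0.4, 0, 0, 0, 0.6, -0.6, 0, 0, 0, 0.8, -0.8, 0, 0, 0, 0.9, -0.9, 0, 0]
}}

```text
clock: 7.35
position: [0.5522, -0.0322, 0.0716]
ee_rot: [-1.208, 1.21, -1.212]
force: [-0.2, 1.0, -1.8]
width: 0.605
```

>>> {"method": "carry_out", "body": {
  "steps": [0, 0.2, -0.2, 0, 0, 0, 0.4, -0.4, 0, 0, 0, 0.6, -0.6, 0, 0, 0, 0.75, -0.74, 0, 0, 0, 0.825, -0.795, 0, 0, 0, 0.825, -0.795, 0, 0, 0, 0.825, -0.795, 0, 0]
}}

```text
clock: 8.05
position: [0.6326, -0.1081, 0.071]
ee_rot: [-1.21, 1.21, -1.207]
force: [0.2, 0.0, -1.0]
width: 0.606
```

```bash
python3 - <<'E'
from h import *
s=arm.observe();print(s['clock'],s['width'],s['position'],s['force'])
ims=[]
for n,(r0,r1,c0,c1) in (('scene',(60,220,120,300)),('side',(60,220,190,370))):
    p,d=get_image(n); ims.append(p[r0:r1,c0:c1,::-1])
cv2.imwrite('pics/c3.png',cv2.resize(np.hstack(ims),None,fx=2.2,fy=2.2,interpolation=cv2.INTER_CUBIC))
E
```

```text
8.05 0.6055216513845478 [ 0.63257048 -0.10805264  0.07104319] [ 0.18417881  0.0410845  -1.0082989 ]
```

View pics/c3.png

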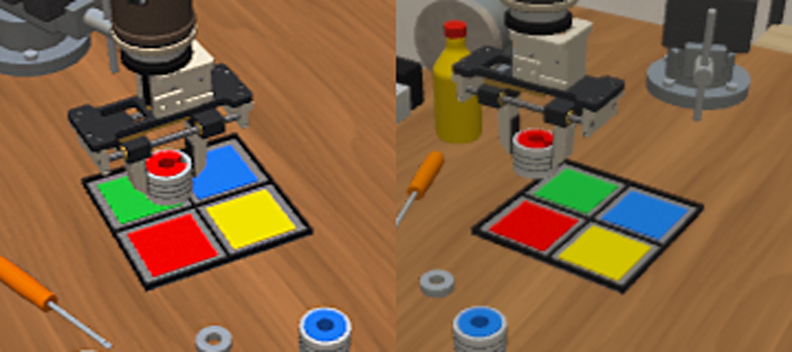

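Red hangs upright in the jaws above its pad. Lower, release to 0.78, rise.

>>> {"method": "carry_out", "body": {
  "steps": [0, 0, 0, -0.2, 0, 0, 0, 0, -0.4, 0, 0, 0, 0, -0.6, 0, 0, 0, 0, -0.7, 0, 0, 0, 0, -0.78, 0, 0, 0, 0, -0.82, 0, 0, 0, 0, -0.84, 0, 0, 0, 0, -0.84, 0]
}}

```text
clock: 8.95
position: [0.6338, -0.1095, -0.0124]
ee_rot: [-1.209, 1.209, -1.21]
force: [-0.5, -0.5, -1.6]
width: 0.602
```

>>> {"method": "carry_out", "body": {
  "steps": [0, 0, 0, -0.01, 0, 0, 0, 0, -0.01, 0, 0.78, 0, 0, -0.01, 0, 0.78, 0, 0, -0.01, 0, 0.78, 0, 0, -0.01, 0, 0.78, 0, 0, -0.01, 0, 0.78, 0, 0, 0.1, 0, 0.78, 0, 0, 0.3, 0, 0.78, 0, 0, 0.5, 0, 1, 0, 0, 0.7, 0]
}}

```text
clock: 9.95
position: [0.6337, -0.1095, 0.0588]
ee_rot: [-1.209, 1.209, -1.21]
force: [-0.0, -0.2, 0.5]
width: 0.823
```

>>> {"method": "carry_out", "body": {
  "steps": [1, -0.2, 0.25, 0, 0, 1, -0.4, 0.5, 0, 0, 1, -0.6, 0.75, 0, 0, 1, -0.7, 1, 0, 0]
}}

```text
clock: 10.35
position: [0.562, -0.0088, 0.0582]
ee_rot: [-1.209, 1.21, -1.209]
force: [1.3, 0.5, -0.5]
width: 1.001
```

>>> {"method": "carry_out", "body": {
  "steps": [1, -0.2, 0.25, 0, 0, 1, -0.4, 0.5, 0, 0, 1, -0.6, 0.75, 0, 0, 1, -0.7, 1, 0, 0]
}}

```text
clock: 10.75
position: [0.492, 0.0913, 0.0581]
ee_rot: [-1.209, 1.209, -1.209]
force: [0.6, 0.2, -0.0]
width: 0.997
```

>>> {"method": "carry_out", "body": {
  "steps": [1, -0.2, 0.25, 0, 0, 1, -0.4, 0.5, 0, 0, 1, -0.6, 0.75, 0, 0, 1, -0.7, 1, 0, 0]
}}

```text
clock: 11.15
position: [0.422, 0.1914, 0.0581]
ee_rot: [-1.209, 1.209, -1.209]
force: [0.8, -0.1, 0.4]
width: 0.998
```

```bash
python3 -c "
from h import *
look(['scene','side'],'p2')" | grep -E "0.045 red|0.04 (green|yellow|blue)|\[0|^[0-9]"
```

```text
scene 0.04 yellow [300. 242.] (0.5525, 0.251) 0.0236
scene 0.04 green [341. 211.] (0.4174, 0.2194) 0.023
scene 0.04 blue [333. 274.] (0.542, 0.3538) 0.0235
scene 0.04 blue [267. 207.] (0.562, 0.1247) 0.0235
scene 0.045 red [ 91. 290.] (0.9902, 0.1507) 0.0219
scene 0.045 red [246. 247.] (0.6677, 0.2047) 0.0236
scene 0.045 red [197. 159.] (0.6352, -0.1093) 0.0237
scene pad red [ 0.6347 -0.1093] [0.086 0.084] 87.4
scene pad yellow [ 0.5299 -0.1048] [0.086 0.085] 87.1
scene pad green [ 0.6298 -0.2144] [0.085 0.084] 87.4
scene pad blue [ 0.5248 -0.2093] [0.086 0.085] 87.4
side 0.04 yellow [198. 241.] (0.551, 0.2501) 0.0234
side 0.04 green [262. 257.] (0.4153, 0.2187) 0.0228
side 0.04 blue [169. 276.] (0.54, 0.3532) 0.023
side 0.04 blue [227. 206.] (0.5604, 0.1241) 0.0229
side 0.04 blue [139. 187.] (0.7868, 0.1736) 0.0273
side 0.045 red [171. 209.] (0.6596, 0.2049) 0.023
side pad blue [ 0.5216 -0.2088] [0.085 0.081] 87.9
side pad blue [0.9313 0.0434] [0.074 0.084] 45.9
11.15 0.9981946473962822 [0.42199902 0.19141064 0.05806461] [ 0.77839348 -0.08629847  0.39138525]
```

Red stands centred on its pad at (.635,-.109), 0.5 mm from the pad's measured centre. Now green.

>>> {"method": "carry_out", "body": {
  "steps": [1, -0.06, 0.28, 0, 0, 1, -0.06, 0.28, -0.1, 0, 1, -0.06, 0.28, -0.3, 0, 1, -0.06, 0.28, -0.5, 0, 1, -0.06, 0.28, -0.65, 0, 1, -0.06, 0.28, -0.73, 0, 1, -0.06, 0.28, -0.76, 0, 1, -0.06, 0.28, -0.76, 0]
}}

```text
clock: 12.05
position: [0.4178, 0.2181, -0.0187]
ee_rot: [-1.209, 1.209, -1.21]
force: [0.4, 0.8, -0.1]
width: 1.001
```

>>> {"method": "carry_out", "body": {
  "steps": [0.5, 0, 0, 0, 0, 0, 0, 0, 0, 0, 0, 0, 0, 0, 0, 0, 0, 0, 0, 0, 0, 0, 0, 0, 0, 0, 0, 0, 0, 0, 0, 0, 0, 0, 0, 0, 0, 0, 0, 0]
}}

```text
clock: 12.85
position: [0.4175, 0.2185, -0.0186]
ee_rot: [-1.209, 1.209, -1.209]
force: [-2.0, -0.4, 5.1]
width: 0.61
```

>>> {"method": "carry_out", "body": {
  "steps": [0, 0, 0, 0.1, 0, 0, 0, 0, 0.25, 0, 0, 0, 0, 0.45, 0, 0, 0, 0, 0.65, 0, 0, 0, -0.1, 0.85, 0, 0, 0, -0.325, 0.9, 0]
}}

```text
clock: 13.45
position: [0.4187, 0.188, 0.0737]
ee_rot: [-1.206, 1.206, -1.207]
force: [0.2, -0.5, -1.1]
width: 0.607
```

>>> {"method": "carry_out", "body": {
  "steps": [0, 0.13, -0.25, 0, 0, 0, 0.27, -0.5, 0, 0, 0, 0.4, -0.75, 0, 0, 0, 0.53, -1, 0, 0]
}}

```text
clock: 13.85
position: [0.4709, 0.0849, 0.0718]
ee_rot: [-1.209, 1.209, -1.209]
force: [0.3, 0.1, -1.5]
width: 0.606
```

>>> {"method": "carry_out", "body": {
  "steps": [0, 0.13, -0.25, 0, 0, 0, 0.27, -0.5, 0, 0, 0, 0.4, -0.75, 0, 0, 0, 0.53, -1, 0, 0]
}}

```text
clock: 14.25
position: [0.5238, -0.0152, 0.0716]
ee_rot: [-1.209, 1.209, -1.209]
force: [-0.7, -0.8, -1.4]
width: 0.61
```

>>> {"method": "carry_out", "body": {
  "steps": [0, 0.13, -0.25, 0, 0, 0, 0.27, -0.5, 0, 0, 0, 0.4, -0.75, 0, 0, 0, 0.53, -1, 0, 0]
}}

```text
clock: 14.65
position: [0.5768, -0.1151, 0.0716]
ee_rot: [-1.209, 1.209, -1.209]
force: [-0.1, 0.1, -2.1]
width: 0.61
```

>>> {"method": "carry_out", "body": {
  "steps": [0, 0.13, -0.25, 0, 0, 0, 0.27, -0.5, 0, 0, 0, 0.4, -0.75, 0, 0, 0, 0.48, -0.9, 0, 0, 0, 0.52, -1, 0, 0, 0, 0.52, -1, 0, 0, 0, 0.52, -1, 0, 0]
}}

```text
clock: 15.35
position: [0.6281, -0.213, 0.0712]
ee_rot: [-1.209, 1.21, -1.208]
force: [-0.4, 0.4, -2.2]
width: 0.607
```

>>> {"method": "carry_out", "body": {
  "steps": [0, 0, 0, -0.2, 0, 0, 0, 0, -0.4, 0, 0, 0, 0, -0.6, 0, 0, 0, 0, -0.7, 0, 0, 0, 0, -0.78, 0, 0, 0, 0, -0.82, 0, 0, 0, 0, -0.85, 0, 0, 0, 0, -0.85, 0]
}}

```text
clock: 16.15
position: [0.6289, -0.214, -0.0132]
ee_rot: [-1.209, 1.209, -1.21]
force: [-0.1, -0.6, -1.5]
width: 0.606
```

>>> {"method": "carry_out", "body": {
  "steps": [0, 0, 0, 0, 0, 0.78, 0, 0, 0, 0, 0.78, 0, 0, 0, 0, 0.78, 0, 0, 0, 0, 0.78, 0, 0, 0, 0, 0.78, 0, 0, 0.1, 0, 0.78, 0, 0, 0.3, 0, 0.78, 0, 0, 0.5, 0, 1, 0, 0, 0.7, 0]
}}

```text
clock: 17.05
position: [0.6286, -0.2141, 0.0578]
ee_rot: [-1.209, 1.209, -1.21]
force: [0.1, -0.7, 0.2]
width: 0.827
```

>>> {"method": "carry_out", "body": {
  "steps": [1, -0.05, 0.25, 0, 0, 1, -0.1, 0.5, 0, 0, 1, -0.15, 0.75, 0, 0, 1, -0.2, 1, 0, 0]
}}

```text
clock: 17.45
position: [0.6085, -0.1132, 0.0572]
ee_rot: [-1.208, 1.209, -1.21]
force: [0.5, 0.3, 1.1]
width: 0.999
```

>>> {"method": "carry_out", "body": {
  "steps": [1, -0.05, 0.25, 0, 0, 1, -0.1, 0.5, 0, 0, 1, -0.15, 0.75, 0, 0, 1, -0.2, 1, 0, 0]
}}

```text
clock: 17.85
position: [0.5886, -0.013, 0.0572]
ee_rot: [-1.208, 1.209, -1.21]
force: [0.7, -0.1, -0.3]
width: 1.001
```

>>> {"method": "carry_out", "body": {
  "steps": [1, -0.05, 0.25, 0, 0, 1, -0.1, 0.5, 0, 0, 1, -0.15, 0.75, 0, 0, 1, -0.2, 1, 0, 0]
}}

```text
clock: 18.25
position: [0.5686, 0.087, 0.0571]
ee_rot: [-1.208, 1.209, -1.21]
force: [1.4, 0.6, -0.7]
width: 1.0
```

>>> {"method": "carry_out", "body": {
  "steps": [1, -0.05, 0.25, 0, 0, 1, -0.1, 0.5, 0, 0, 1, -0.15, 0.75, 0, 0, 1, -0.17, 1, 0, 0, 1, -0.17, 1, 0, 0]
}}

```text
clock: 18.75
position: [0.5509, 0.1911, 0.0571]
ee_rot: [-1.209, 1.206, -1.203]
force: [0.6, 0.4, 0.1]
width: 1.002
```

```bash
python3 -c "
from h import *
look(['scene','side'],'p3')" | grep -E "0.045 (red|green)|0.04 (yellow|blue)|^[0-9]"
```

```text
scene 0.04 yellow [300. 242.] (0.5525, 0.251) 0.0236
scene 0.04 blue [167. 272.] (0.8389, 0.1708) 0.0206
scene 0.04 blue [333. 274.] (0.542, 0.3538) 0.0235
scene 0.045 red [ 91. 290.] (0.9902, 0.1507) 0.0219
scene 0.045 red [246. 247.] (0.6677, 0.2047) 0.0236
scene 0.045 red [197. 159.] (0.6352, -0.1093) 0.0237
scene 0.045 green [182. 137.] (0.6292, -0.2135) 0.0234
side 0.04 yellow [198. 241.] (0.551, 0.2501) 0.0234
side 0.04 blue [169. 276.] (0.54, 0.3532) 0.023
side 0.04 blue [225. 206.] (0.5611, 0.1244) 0.0225
side 0.04 blue [138. 187.] (0.7868, 0.1736) 0.025
side 0.045 red [171. 209.] (0.6595, 0.2054) 0.0232
side 0.045 red [265. 162.] (0.5757, -0.0705) 0.0267
side 0.045 red [252. 150.] (0.6334, -0.1099) 0.0241
side 0.045 green [272. 135.] (0.6269, -0.2125) 0.022
18.75 1.0018278168549104 [0.55088092 0.19106103 0.05711677] [0.57697269 0.44357665 0.07918627]
```

Green is centred on its pad. Now yellow.

>>> {"method": "carry_out", "body": {
  "steps": [1, 0, 0.2, 0, 0, 1, 0, 0.45, 0, 0, 1, 0, 0.645, 0, 0, 1, 0, 0.645, 0, 0, 1, 0, 0.645, -0.1, 0, 1, 0, 0.645, -0.3, 0, 1, 0, 0.645, -0.5, 0, 1, 0, 0.645, -0.65, 0, 1, 0, 0.645, -0.73, 0, 1, 0, 0.645, -0.75, 0, 1, 0, 0.645, -0.75, 0]
}}

```text
clock: 19.95
position: [0.5517, 0.2502, -0.0187]
ee_rot: [-1.209, 1.209, -1.21]
force: [-0.3, 0.1, 0.2]
width: 1.004
```

>>> {"method": "carry_out", "body": {
  "steps": [0.5, 0, 0, 0, 0, 0, 0, 0, 0, 0, 0, 0, 0, 0, 0, 0, 0, 0, 0, 0, 0, 0, 0, 0, 0, 0, 0, 0, 0, 0, 0, 0, 0, 0, 0, 0, 0, 0, 0, 0]
}}

```text
clock: 20.75
position: [0.5516, 0.2505, -0.0186]
ee_rot: [-1.209, 1.209, -1.209]
force: [-1.3, -0.9, 2.8]
width: 0.592
```

>>> {"method": "carry_out", "body": {
  "steps": [0, 0, 0, 0.1, 0, 0, 0, 0, 0.25, 0, 0, 0, 0, 0.45, 0, 0, 0, 0, 0.65, 0, 0, 0, -0.1, 0.85, 0, 0, 0, -0.3, 0.9, 0, 0, 0, -0.55, 0.9, 0]
}}

```text
clock: 21.45
position: [0.5521, 0.1951, 0.0727]
ee_rot: [-1.207, 1.207, -1.209]
force: [0.1, -0.2, -2.0]
width: 0.596
```

>>> {"method": "carry_out", "body": {
  "steps": [0, -0.02, -0.25, 0, 0, 0, -0.04, -0.5, 0, 0, 0, -0.06, -0.75, 0, 0, 0, -0.08, -1, 0, 0]
}}

```text
clock: 21.85
position: [0.5428, 0.0928, 0.0712]
ee_rot: [-1.209, 1.21, -1.21]
force: [-0.4, -0.0, -2.4]
width: 0.599
```

>>> {"method": "carry_out", "body": {
  "steps": [0, -0.02, -0.25, 0, 0, 0, -0.04, -0.5, 0, 0, 0, -0.06, -0.75, 0, 0, 0, -0.08, -1, 0, 0]
}}

```text
clock: 22.25
position: [0.5345, -0.007, 0.0712]
ee_rot: [-1.209, 1.21, -1.21]
force: [-0.1, -0.5, -2.1]
width: 0.595
```

>>> {"method": "carry_out", "body": {
  "steps": [0, -0.02, -0.25, 0, 0, 0, -0.04, -0.5, 0, 0, 0, -0.06, -0.75, 0, 0, 0, -0.06, -0.9, 0, 0, 0, -0.063, -1, 0, 0, 0, -0.063, -1, 0, 0, 0, -0.063, -1, 0, 0]
}}

```text
clock: 22.95
position: [0.5293, -0.1035, 0.0712]
ee_rot: [-1.209, 1.209, -1.208]
force: [0.2, 0.1, -2.0]
width: 0.592
```

>>> {"method": "carry_out", "body": {
  "steps": [0, 0, 0, -0.2, 0, 0, 0, 0, -0.4, 0, 0, 0, 0, -0.6, 0, 0, 0, 0, -0.7, 0, 0, 0, 0, -0.78, 0, 0, 0, 0, -0.82, 0, 0, 0, 0, -0.85, 0, 0, 0, 0, -0.85, 0]
}}

```text
clock: 23.75
position: [0.5297, -0.1044, -0.0133]
ee_rot: [-1.209, 1.209, -1.21]
force: [0.2, 0.7, -1.5]
width: 0.591
```

>>> {"method": "carry_out", "body": {
  "steps": [0, 0, 0, 0, 0, 0.78, 0, 0, 0, 0, 0.78, 0, 0, 0, 0, 0.78, 0, 0, 0, 0, 0.78, 0, 0, 0, 0, 0.78, 0, 0, 0.1, 0, 0.78, 0, 0, 0.3, 0, 0.78, 0, 0, 0.5, 0, 1, 0, 0, 0.7, 0]
}}

```text
clock: 24.65
position: [0.5292, -0.1045, 0.0577]
ee_rot: [-1.209, 1.209, -1.209]
force: [0.5, -0.5, -0.7]
width: 0.829
```

>>> {"method": "carry_out", "body": {
  "steps": [1, 0, 0.25, 0, 0, 1, 0, 0.5, 0, 0, 1, 0, 0.75, 0, 0, 1, 0, 1, 0, 0]
}}

```text
clock: 25.05
position: [0.5293, -0.0036, 0.0571]
ee_rot: [-1.208, 1.209, -1.21]
force: [0.1, 1.8, 0.6]
width: 0.999
```

>>> {"method": "carry_out", "body": {
  "steps": [1, 0, 0.25, 0, 0, 1, 0, 0.5, 0, 0, 1, 0, 0.75, 0, 0, 1, 0, 1, 0, 0]
}}

```text
clock: 25.45
position: [0.5293, 0.0965, 0.0571]
ee_rot: [-1.209, 1.209, -1.21]
force: [-0.2, -0.7, 0.2]
width: 1.0
```

>>> {"method": "carry_out", "body": {
  "steps": [1, 0.03, 0.25, 0, 0, 1, 0.06, 0.5, 0, 0, 1, 0.09, 0.75, 0, 0, 1, 0.12, 1, 0, 0]
}}

```text
clock: 25.85
position: [0.5414, 0.1965, 0.057]
ee_rot: [-1.209, 1.209, -1.209]
force: [0.9, 0.2, -0.4]
width: 1.0
```

>>> {"method": "carry_out", "body": {
  "steps": [1, 0, 0.25, 0, 0, 1, 0, 0.5, 0, 0, 1, 0, 0.75, 0, 0, 1, 0, 0.9, 0, 0, 1, 0, 1, 0, 0]
}}

```text
clock: 26.35
position: [0.541, 0.2968, 0.0566]
ee_rot: [-1.209, 1.208, -1.208]
force: [0.4, -1.2, 0.6]
width: 1.003
```

```bash
python3 -c "
from h import *
look(['scene','side'],'p4')" | grep -E "0.045 (red|green|yellow)|0.04 (blue)|^[0-9]"
```

```text
scene 0.04 blue [167. 272.] (0.8375, 0.1701) 0.0219
scene 0.04 blue [333. 274.] (0.542, 0.3538) 0.0235
scene 0.04 blue [267. 207.] (0.5621, 0.1243) 0.0235
scene 0.045 red [ 91. 290.] (0.9902, 0.1507) 0.0219
scene 0.045 red [246. 247.] (0.6678, 0.2052) 0.0232
scene 0.045 red [197. 159.] (0.6345, -0.1091) 0.0233
scene 0.045 yellow [233. 148.] (0.5298, -0.1039) 0.0235
scene 0.045 green [182. 137.] (0.6292, -0.2135) 0.0234
side 0.04 blue [169. 276.] (0.54, 0.3532) 0.023
side 0.045 red [252. 150.] (0.6334, -0.1099) 0.0241
side 0.045 yellow [286. 162.] (0.5289, -0.1046) 0.0234
side 0.045 green [272. 135.] (0.6269, -0.2125) 0.022
26.35 1.0028604252866589 [0.54104502 0.29678111 0.05664914] [ 0.39017261 -1.24737119  0.58179994]
```

Yellow is good. Now blue; commanded y is .2955, so +.058.

>>> {"method": "carry_out", "body": {
  "steps": [1, 0, 0.2, 0, 0, 1, 0, 0.4, 0, 0, 1, 0, 0.58, 0, 0, 1, 0, 0.58, 0, 0, 1, 0, 0.58, -0.1, 0, 1, 0, 0.58, -0.3, 0, 1, 0, 0.58, -0.5, 0, 1, 0, 0.58, -0.65, 0, 1, 0, 0.58, -0.73, 0, 1, 0, 0.58, -0.75, 0, 1, 0, 0.58, -0.75, 0]
}}

```text
clock: 27.55
position: [0.5414, 0.3534, -0.0187]
ee_rot: [-1.209, 1.209, -1.21]
force: [-0.0, -0.3, -0.2]
width: 1.002
```

>>> {"method": "carry_out", "body": {
  "steps": [0.5, 0, 0, 0, 0, 0, 0, 0, 0, 0, 0, 0, 0, 0, 0, 0, 0, 0, 0, 0, 0, 0, 0, 0, 0, 0, 0, 0, 0, 0, 0, 0, 0, 0, 0, 0, 0, 0, 0, 0]
}}

```text
clock: 28.35
position: [0.5413, 0.3535, -0.0186]
ee_rot: [-1.209, 1.209, -1.209]
force: [-1.6, -0.2, 3.6]
width: 0.606
```

>>> {"method": "carry_out", "body": {
  "steps": [0, 0, 0, 0.1, 0, 0, 0, 0, 0.25, 0, 0, 0, 0, 0.45, 0, 0, 0, 0, 0.65, 0, 0, 0, -0.15, 0.85, 0, 0, 0, -0.4, 0.9, 0, 0, 0, -0.625, 0.9, 0]
}}

```text
clock: 29.05
position: [0.5422, 0.2908, 0.0738]
ee_rot: [-1.206, 1.208, -1.209]
force: [1.4, -0.2, -1.4]
width: 0.61
```

>>> {"method": "carry_out", "body": {
  "steps": [0, 0, -0.25, 0, 0, 0, 0, -0.5, 0, 0, 0, 0, -0.75, 0, 0, 0, 0, -1, 0, 0]
}}

```text
clock: 29.45
position: [0.5415, 0.1901, 0.0726]
ee_rot: [-1.208, 1.209, -1.209]
force: [0.0, 0.4, -1.5]
width: 0.608
```

>>> {"method": "carry_out", "body": {
  "steps": [0, 0, -0.25, 0, 0, 0, 0, -0.5, 0, 0, 0, 0, -0.75, 0, 0, 0, 0, -1, 0, 0]
}}

```text
clock: 29.85
position: [0.5415, 0.09, 0.0725]
ee_rot: [-1.208, 1.209, -1.21]
force: [0.9, -0.3, -1.0]
width: 0.609
```

>>> {"method": "carry_out", "body": {
  "steps": [0, -0.02, -0.25, 0, 0, 0, -0.04, -0.5, 0, 0, 0, -0.06, -0.75, 0, 0, 0, -0.08, -1, 0, 0]
}}

```text
clock: 30.25
position: [0.5335, -0.01, 0.0725]
ee_rot: [-1.208, 1.208, -1.21]
force: [0.6, -0.2, -1.8]
width: 0.605
```

>>> {"method": "carry_out", "body": {
  "steps": [0, -0.02, -0.25, 0, 0, 0, -0.04, -0.5, 0, 0, 0, -0.06, -0.75, 0, 0, 0, -0.09, -1, 0, 0]
}}

```text
clock: 30.65
position: [0.5246, -0.1101, 0.0725]
ee_rot: [-1.208, 1.208, -1.21]
force: [0.4, -0.1, -0.7]
width: 0.609
```

>>> {"method": "carry_out", "body": {
  "steps": [0, 0, -0.25, 0, 0, 0, 0, -0.5, 0, 0, 0, 0, -0.75, 0, 0, 0, 0, -0.9, 0, 0, 0, 0, -1, 0, 0, 0, 0, -1, 0, 0, 0, 0, -1, 0, 0]
}}

```text
clock: 31.35
position: [0.5244, -0.2078, 0.0713]
ee_rot: [-1.209, 1.209, -1.208]
force: [-0.2, 0.5, -2.1]
width: 0.605
```

Lower, release, rise, and move clear of the tray in small steps.

>>> {"method": "carry_out", "body": {
  "steps": [0, 0, 0, -0.2, 0, 0, 0, 0, -0.4, 0, 0, 0, 0, -0.6, 0, 0, 0, 0, -0.7, 0, 0, 0, 0, -0.78, 0, 0, 0, 0, -0.82, 0, 0, 0, 0, -0.85, 0, 0, 0, 0, -0.85, 0]
}}

```text
clock: 32.15
position: [0.5246, -0.209, -0.0134]
ee_rot: [-1.209, 1.209, -1.21]
force: [-0.5, -0.5, -1.7]
width: 0.608
```

>>> {"method": "carry_out", "body": {
  "steps": [0, 0, 0, 0, 0, 0.78, 0, 0, 0, 0, 0.78, 0, 0, 0, 0, 0.78, 0, 0, 0, 0, 0.78, 0, 0, 0, 0, 0.78, 0, 0, 0.1, 0, 0.78, 0, 0, 0.3, 0, 0.78, 0, 0, 0.5, 0, 0.78, 0, 0, 0.75, 0, 0.78, 0, 0, 1, 0]
}}

```text
clock: 33.15
position: [0.5241, -0.209, 0.0878]
ee_rot: [-1.209, 1.209, -1.209]
force: [0.6, 0.8, 0.5]
width: 0.779
```

>>> {"method": "carry_out", "body": {
  "steps": [0.78, 0, 0.25, 0.2, 0, 0.78, 0, 0.5, 0.4, 0, 0.78, 0, 0.75, 0.6, 0, 0.78, 0, 1, 0.6, 0]
}}

```text
clock: 33.55
position: [0.5259, -0.1084, 0.1498]
ee_rot: [-1.206, 1.205, -1.212]
force: [0.7, -0.2, -0.7]
width: 0.779
```

>>> {"method": "carry_out", "body": {
  "steps": [0.78, 0, 0.25, 0, 0, 0.78, 0, 0.5, 0, 0, 0.78, 0, 0.75, 0, 0, 0.78, 0, 0.9, 0, 0, 0.78, 0, 0.9, 0, 0, 0.78, 0, 0.9, 0, 0, 0.78, 0, 0.9, 0, 0]
}}

```text
clock: 34.25
position: [0.5242, -0.0204, 0.1465]
ee_rot: [-1.209, 1.21, -1.211]
force: [-0.4, -0.3, 0.2]
width: 0.781
```

```bash
python3 - <<'E' | grep -vE "pad|0.04 (green|yellow)"
from h import *
look(['scene','side'],'p5')
E
python3 - <<'E'
from h import *
cv2.imwrite('pics/f1.png',cv2.resize(np.hstack([get_image('scene')[0][90:300,120:380,::-1],get_image('side')[0][90:300,130:390,::-1]]),None,fx=1.53,fy=1.53,interpolation=cv2.INTER_CUBIC))
E
```

```text
scene 0.04 red [ 91. 290.] (0.99, 0.149) 0.0219
scene 0.04 red [246. 247.] (0.6657, 0.2012) 0.0237
scene 0.04 red [197. 159.] (0.633, -0.1147) 0.0239
scene 0.04 blue [267. 207.] (0.562, 0.1247) 0.0235
scene 0.04 blue [217. 127.] (0.5227, -0.2148) 0.0236
scene 0.045 red [ 91. 290.] (0.9901, 0.1528) 0.0218
scene 0.045 red [246. 247.] (0.6677, 0.2047) 0.0236
scene 0.045 red [197. 159.] (0.6352, -0.1093) 0.0237
scene 0.045 yellow [233. 148.] (0.5298, -0.1039) 0.0235
scene 0.045 green [182. 137.] (0.6292, -0.2135) 0.0234
scene 0.045 blue [267. 207.] (0.5646, 0.1286) 0.0233
scene 0.045 blue [217. 127.] (0.5255, -0.2088) 0.0234
side 0.04 red [171. 209.] (0.6638, 0.201) 0.0234
side 0.04 red [252. 150.] (0.6375, -0.1169) 0.0243
side 0.04 blue [228. 206.] (0.5604, 0.1239) 0.0231
side 0.04 blue [138. 187.] (0.785, 0.1772) 0.0237
side 0.04 blue [304. 145.] (0.5259, -0.2165) 0.0236
side 0.045 red [171. 209.] (0.6595, 0.2054) 0.0232
side 0.045 red [252. 150.] (0.6334, -0.1099) 0.0241
side 0.045 yellow [286. 162.] (0.5289, -0.1046) 0.0234
side 0.045 green [272. 135.] (0.6269, -0.2125) 0.022
side 0.045 blue [228. 206.] (0.557, 0.1289) 0.0229
side 0.045 blue [138. 187.] (0.7797, 0.1817) 0.0235
side 0.045 blue [304. 145.] (0.5228, -0.2087) 0.0234
34.25 0.7806101028722139 [ 0.52418782 -0.02042206  0.14651134] [-0.37354288 -0.33562215  0.20496113]
```

View pics/f1.png

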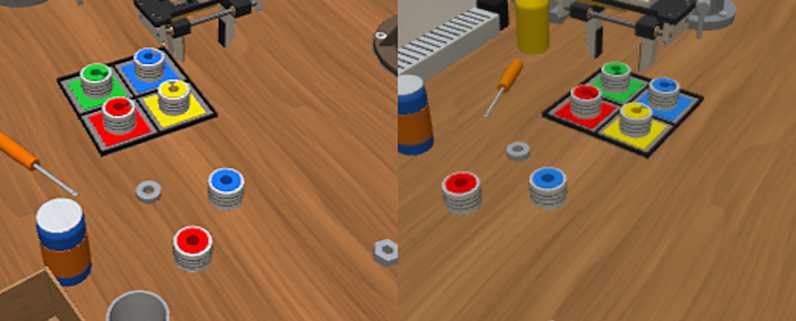

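All four keyed pulleys stand upright on their own colours: in the left half, green at (96,80), blue (149,62), red (119,113) and yellow (174,96). The two plain ones are unmoved and the gripper is clear.

```bash
python3 -c "
from cell import arm
print(arm.sign_off())"
```

```text
the job is handed in; nothing more can be done
None
```

I gripped each of the four keyed pulleys round the rim and set it on the pad of its own colour. The job was handed in at about 34 s of the 106 s allowed. `sign_off` reports no verdict.

**Last checks:** Both fixed cameras put every keyed pulley within about 2 mm of its pad centre (the limit is 15 mm), with all four upright and released. The two plain pulleys are where they started to within about 1 mm, and the gripper is open and clear of everything.

**What disagreed:** The real fingertips sit about 31 mm higher than the reported TCP. Because of this, my first grasp closed on air just above the red pulley and moved nothing. I found the offset in the depth images, lowered all later grasps to match, and every one of those held.

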